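# Fit a lifting lug in a cover's keyhole and proof-pull it

### The arm

A 6-joint arm with a two-finger parallel gripper is mounted at the origin on the work surface. World frame = base frame: x ahead of the robot, y to its left, z up, the work surface at z = 0. Lengths are in m, angles in rad, forces in N, time in s.
With the tool pointing down it reaches from about 0.375 to 0.925 m from the base axis. Payload 5.7 kg.
Tool frame: the origin (TCP) lies midway between the tips of the shut fingers; the grasp point (between the pads) lies 19 mm behind it; z points along the fingers, x is the direction in which the jaws open and shut, and the axes are right-handed (so a half turn about z gives the same grasp; the last joint's range is limited). The gripper opens to 88 mm and grips with 3 to 60 N. Pads are 20 mm wide; open, the fingers measure 115 mm over their backs; the gripper's body (75 mm by 178 mm) begins 61 mm behind the grasp point.
Start: joints at [-1.432, 0.359, 1.51, -0, 1.272, -0.115], TCP at [0.151, -0.581, 0.223] pointing down, gripper open.
Joint ranges: [-2.97, 2.97], [-1.01, 2.36], [0.21, 2.38], [-0.96, 4.11], [0.2, 2.71], [-2.98, 2.98]. Speed limits (rad/s): [2.39, 2.39, 3.14, 3.14, 3.14, 3.14].

### API

Orientations are given as a unit quaternion [x, y, z, w].
In Python, from bench import move_ptp, servo_line, goto_joints, move_gripper, sleep, inverse_kinematics, capture, PlanningError, close_job, spot_in, silhouettes, current_clock, current_joint_pos, current_qvel, current_joint_torque, current_position, current_orientation, current_force, current_torque, current_finger_gap gives the robot as it stands. Calls block until the motion is done:
- move_ptp(position, orientation): joint-space move of the TCP to a pose.
- servo_line(position, orientation=None, rate=0.15, contact_N=None): straight line of the TCP; orientation=None keeps the orientation; rate is the mean speed in m/s. With contact_N (N) it stops when the force on the tool has changed by that much, and returns True; else False.
- goto_joints(angles): joint-space move.
- move_gripper(opening): finger opening in m; the grip force is fixed at half the most; returns when the fingers have stopped.
- sleep(seconds).
- inverse_kinematics(position, orientation): joint angles nearest the present ones, or None.
- capture(name): name is "side" or "top" or "wrist"; returns a dict with "image" (384x512x3 uint8, blue, green, red), "range_z" (384x512 float32, m along the optical axis (not along the pixel's ray), 0 where there is no reading), "intrinsics" (3x3 intrinsics, pixels), "R" (3x3) and "t" (3): a world point X has camera coordinates R X + t. Camera axes: x right, y down, z forward; pixel columns grow to the right and rows downward; lengths in m; the calibration is good to about 2 mm. A picture is of the moment at which its call begins.
A pose or a line that the arm cannot do raises PlanningError and nothing moves.
- close_job(): hands the job in, once; it reports no verdict.
Trained networks look in the newest picture that a camera, given by its name, has taken for a name from the list of things; names that differ only in an ending like _2 or _b are one class to them, and where a whole thing is asked for, a point or a joint stands for the part that bears it (a point fixed in the world has none). Each returns a list of dicts, best first, with "conf" (0 to 1); they miss things now and then, are a little off and sometimes report something else, mostly with a low value. They report only what shows in the picture. A call takes as long as a camera call. They do not tell look-alikes from the thing itself.
- spot_in(camera, query): "xy" ([column, row] in pixels, amid what is visible of it).
- silhouettes(camera, query): "region" (384x512 bool, what is visible of it) and "xy" ([column, row] in pixels, amid what is visible of it).
Readings, each from a call of its own:
- current_clock(): time.
- current_joint_pos(): joint angles.
- current_qvel(): joint speeds.
- current_joint_torque(): joint torques, N m.
- current_position(): TCP position.
- current_orientation(): TCP orientation.
- current_force(): force on the tool from outside, world axes, zero at the start.
- current_torque(): the same for the moment, N m.
- current_finger_gap(): finger opening in m.
Only numpy, scipy, OpenCV 4.12 (cv2) and the standard library are available. Lean on these libraries where they do the work, as an engineer would, in place of code of your own. Each camera call takes 0.05 s, during which the arm holds its last target.

### The job

Take the steel lifting lug from its wooden stand, put its headed stud down through the wide end of the keyhole in the stainless cover and slide it fully home, without jamming or forcing it, to the end of the narrow slot. Prove that it holds: pull straight up on it with about 15 N and keep that up for two seconds, never with more than 30 N. Then ease it down, let go and leave it standing upright in the slot, flange flat on the sheet, with the other things on the table left alone.

Things in the scene. Friction and masses are not known exactly. Their poses are not given: they have to be found in the camera images.
- cover: Folded stainless sheet cover, 220 (its x) by 180 (its y) by 60 mm high, 4 mm sheet, fixed to the table. Origin: centre of its underside, z up. Its flat top, 60 mm above the origin, has one keyhole: a square opening 29 x 29 mm centred 20 mm to the -x side of the middle and, leading from it towards the cover's +x, a slot 15 mm wide. Its yaw varies.
- keyhole_entry (a point): Centre of the square 29 mm opening of the keyhole, level with the top of the sheet; axes as the cover. The slot leads from here along +x.
- keyhole_home (a point): Centre of the stud when it is fully home against the closed end of the slot, level with the top of the sheet, 40 mm along the cover's +x from keyhole_entry; axes as the cover. The slot ends 6 mm (the neck's radius) beyond this point.
- backing: Steel backing under the cover's sheet, out of sight, fixed to the cover: two stiff flat rails 46 mm long, 18 mm apart, one along each side of the slot, under which the lug's head slides. Origin: underside of the sheet at the cover's middle (56 mm up). How far the rails hang below the origin is not given by this pose: it differs each time, 3 to 15 mm to their undersides.
- lug: Loose steel lifting lug, 0.15 to 0.31 kg, upright in the stand at the start. Origin: centre of the underside of its round flange (44 mm diameter, 6 mm thick), z up. Above it a flat shank and an eye, top at 59 mm; below it a headed stud, 27 mm long. Any yaw fits the keyhole. At the start the flange rests on the stand's top, 45 mm over the table.
- lug_shank (a point): Middle of the lug's flat shank, 23 mm above the lug's origin; axes as the lug. The shank is 40 mm along x, 12 mm along y (grip it across these 12 mm) and spans 6 to 40 mm above the origin; a round-bar eye 12 mm thick in the same plane tops it.
- lug_foot (a point): Foot of the lug's stud, 27 mm below its origin. Stud: round neck 12 mm diameter, 21 mm long, then a round head 24 mm diameter, 6 mm thick, chamfered. Because the backing rails under the sheet hang at an unseen depth that differs each time, in the slot the lug lifts freely by 2 to 14 mm, then the head meets the rails and the joint is rigid.
- stand: Light wooden block 90 x 90 x 45 mm high, fixed, with a square pocket 33 mm wide and 33 mm deep in the middle of its top, in which the lug's stud stands loosely. Origin: centre of its underside.
- flask: Bystander: green upright flask, 72 mm diameter, 200 mm high. Origin: centre of its underside. Leave alone.
- beaker: Bystander: open blue plastic cup, 80 mm diameter at the rim, 100 mm high. Origin: centre of its underside. Leave alone.
- bar_block: Bystander: dark steel bar 100 (its x) x 30 x 30 mm lying on the table. Origin: centre of its underside. Leave alone.
- tape_roll: Bystander: roll of tape lying flat, 90 mm diameter, 24 mm high. Origin: centre of its underside. Leave alone.
Not all that is in view belongs to the job. Of the things like the lug, leave any that is pink; of the rest the larger one is meant.

How it is judged:
On the way, in this order (a step that is already met when the one before it is completed fails the run):
1. the stud is down through the wide end of the keyhole (x of lug in the frame of keyhole_entry between -0.008 and 0.008 m and y of lug in the frame of keyhole_entry between -0.006 and 0.006 m and z of lug in the frame of keyhole_entry between -0.003 and 0.004 m), for 0.05 s.
2. the lug is slid home to within 4 mm of the slot's end, the sheet between flange and head (x of lug in the frame of keyhole_home between -0.004 and 0.003 m and y of lug in the frame of keyhole_home between -0.004 and 0.004 m and z of lug in the frame of keyhole_home between -0.003 and 0.0155 m), for 0.1 s.
3. the lug is pulled up, its head against the rails under the sheet, with 11 to 20 N on the joint for 1.2 s without a break (x of lug in the frame of keyhole_home between -0.004 and 0.003 m and y of lug in the frame of keyhole_home between -0.004 and 0.004 m and z of lug in the frame of keyhole_home between 0.001 and 0.0165 m and contact force between lug and backing between 11 and 20 N), for 1.2 s.
At the end, for the whole second after the job is handed in: The lug stands at rest and released in the keyhole's slot, within 4 mm of fully home, its flange down on the sheet (within 2 mm) and upright (within 0.06 rad) (x of lug in the frame of keyhole_home between -0.004 and 0.003 m and y of lug in the frame of keyhole_home between -0.004 and 0.004 m and z of lug in the frame of keyhole_home between -0.002 and 0.002 m and angle between lug's own z axis and vertical below 0.06 rad and linear speed of lug below 0.01 m/s and contact force between the fingers and lug below 0.1 N); the robot touches nothing.
It fails at once if the lug is pulled up against the rails with more than 30 N (contact force between lug and backing above 30 N).
It fails at once if the lug is jammed or forced against the cover with more than 45 N (contact force between lug and cover above 45 N).
It fails at once if the flask, beaker, bar block or tape roll is moved more than 20 mm (distance of any of flask, beaker, bar_block, tape_roll from where it was at the start of the episode above 0.02 m).
It also fails if it takes over 72 s, if anything falls off the work surface, if the arm or the gripper's body presses on something with over 40 N, if the wrist force passes 120 N, or if a joint passes its speed limit or range.

## Working session

There is one attempt and no reset: what is moved stays moved. The work goes in short steps, each a Python script; the robot and the scene stay as the last script left them, time stands still between calls to the robot, and variables do not carry over. Pictures are saved under pics/ and viewed, and the job is handed in when it is done.

```bash
ls; mkdir -p pics
cat > h.py <<'E'
import numpy as np, cv2
from bench import *
def world(c,px):
    u,v=np.asarray(px,float).T; K=c["intrinsics"]
    z=c["range_z"][np.round(v).astype(int),np.round(u).astype(int)]
    P=np.stack([(u-K[0,2])/K[0,0]*z,(v-K[1,2])/K[1,1]*z,z],1)
    return (P-c["t"])@c["R"], z
def pixel(c,X):
    p=c["R"]@np.asarray(X)+c["t"]; p=c["intrinsics"]@p; return p[:2]/p[2]
def regw(c,reg):
    v,u=np.nonzero(reg); P,z=world(c,np.stack([u,v],1)); return P[z>0]
E
python3 - <<'E'
from h import *
print(current_clock())
for n in ["side","top"]:
    c=capture(n); cv2.imwrite(f"pics/{n}0.png",c["image"])
    for q in ["lug","cover","stand","flask","beaker","bar_block","tape_roll"]:
        for r in silhouettes(n,q):
            P=regw(c,r["region"])
            print(n,q,round(r["conf"],2),np.round(r["xy"]),np.round(np.median(P,0),3),np.round(P.min(0),3),np.round(P.max(0),3), r["region"].sum())
print(current_clock(),current_force(),current_orientation())
E
```

```text
pics
0.0
side lug 0.68 [204. 220.] [0.689 0.189 0.03 ] [ 0.676  0.14  -0.002] [0.726 0.203 0.067] 120
side lug 0.68 [263. 239.] [0.466 0.153 0.047] [ 0.448  0.136 -0.001] [0.485 0.17  0.09 ] 218
side lug 0.59 [236. 220.] [0.581 0.169 0.072] [0.563 0.075 0.002] [0.661 0.187 0.106] 216
side cover 0.93 [284. 179.] [ 0.558 -0.113  0.061] [ 0.444 -0.254 -0.001] [ 0.711 -0.02   0.069] 2705
side cover 0.68 [213. 184.] [0.769 0.028 0.029] [ 0.724  0.003 -0.001] [0.826 0.036 0.036] 257
side stand 0.96 [236. 233.] [0.566 0.187 0.044] [ 0.533  0.075 -0.003] [0.662 0.217 0.077] 752
side stand 0.63 [285. 177.] [ 0.56  -0.115  0.061] [ 0.444 -0.322 -0.003] [ 0.748 -0.02   0.069] 2826
side stand 0.57 [236. 220.] [0.581 0.169 0.072] [0.563 0.15  0.046] [0.601 0.187 0.106] 213
side flask 0.58 [176. 294.] [0.509 0.483 0.12 ] [ 0.49   0.351 -0.001] [0.678 0.506 0.205] 1405
side beaker 0.57 [331. 132.] [ 0.571 -0.465  0.073] [ 0.537 -0.594 -0.   ] [ 0.616 -0.443  0.107] 473
side beaker 0.39 [286. 181.] [ 0.559 -0.115  0.061] [ 0.444 -0.332 -0.002] [ 0.748 -0.02   0.069] 2829
side bar_block 0.78 [217. 18
[... 442 characters left out ...]
0.071] 3971
top cover 0.73 [248. 135.] [0.77 0.02 0.03] [ 0.726  0.003 -0.008] [0.825 0.038 0.039] 311
top stand 0.72 [209. 192.] [0.585 0.163 0.045] [ 0.534  0.112 -0.005] [0.638 0.224 0.096] 724
top flask 0.87 [108. 208.] [0.523 0.455 0.133] [ 0.491  0.435 -0.004] [0.561 0.547 0.206] 694
top beaker 0.65 [410. 187.] [ 0.578 -0.5    0.056] [ 0.538 -0.527 -0.006] [ 0.616 -0.445  0.107] 650
top bar_block 0.57 [248. 132.] [0.778 0.02  0.03 ] [ 0.726  0.002 -0.004] [0.829 0.037 0.039] 286
top tape_roll 0.6 [408. 240.] [ 0.41  -0.464  0.022] [ 0.371 -0.514 -0.007] [ 0.46  -0.414  0.033] 438
0.8 [-0.0674473   0.10239375  0.09664151] [ 7.90913127e-01 -6.11928448e-01 -2.81624723e-05 -1.37314447e-05]
```

Run:
```python
import cv2,numpy as np
s=cv2.imread("pics/side0.png");t=cv2.imread("pics/top0.png")
cv2.imwrite("pics/cat0.png",np.vstack([np.hstack([cv2.resize(s,(400,300)),cv2.resize(t,(400,300))]),
 np.hstack([cv2.resize(s[195:270,180:280],(400,300),interpolation=cv2.INTER_CUBIC),cv2.resize(t[165:240,170:270],(400,300),interpolation=cv2.INTER_CUBIC)])]))
```

```text
(no output)
```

View pics/cat0.png

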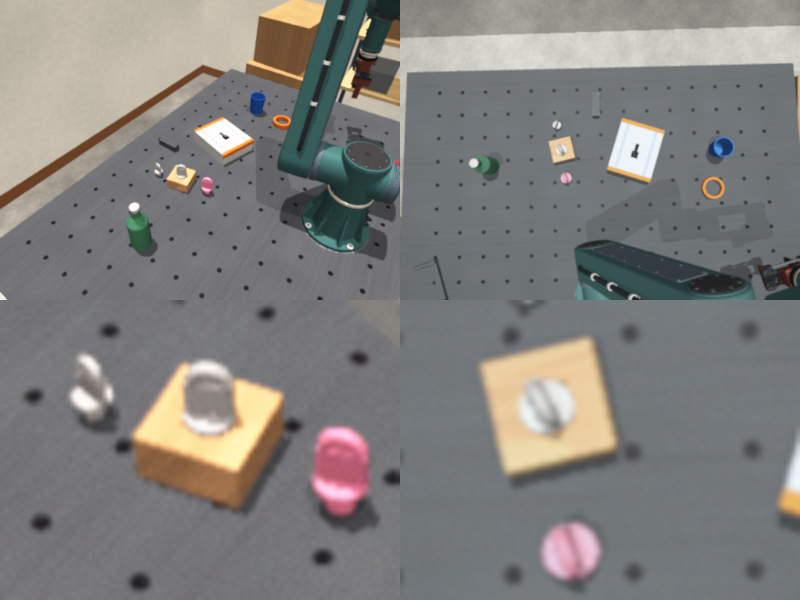

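Candidates for the lug, in side-image pixels: (204,220) is a small steel lug on the table, (236,220) is the steel lug in the stand, and (263,239) is pink. The one meant is (236,220): it isn't pink, it is the larger steel one, and its top at about 0.105 m matches 45+59 mm. The enlarged crop confirms this. The keyhole is at about (406,190) in the full top image, with the wide end towards the robot. Next I'll look at both with the wrist camera.

Run:
```python
from h import *
from scipy.spatial.transform import Rotation as R
def down(yaw): # tool x at yaw, z down
    x=np.array([np.cos(yaw),np.sin(yaw),0]);z=np.array([0,0,-1.]);return R.from_matrix(np.stack([x,np.cross(z,x),z],1)).as_quat()
c=capture("wrist"); 
T=R.from_quat(current_orientation()).as_matrix(); p=current_position()
cp=-c["R"].T@c["t"]; print("cam in tool",T.T@(cp-p)); print("cam axes in tool",np.round(T.T@c["R"].T,3))
print(current_joint_pos())
move_ptp([0.53,-0.13,0.30],down(0)); print(current_clock(),current_joint_pos())
c=capture("wrist"); cv2.imwrite("pics/w1.png",c["image"]); np.savez("w1.npz",**c)
move_ptp([0.55,0.165,0.33],down(0)); print(current_clock(),current_joint_pos())
c=capture("wrist"); cv2.imwrite("pics/w2.png",c["image"]); np.savez("w2.npz",**c)
a=cv2.imread("pics/w1.png")
cv2.imwrite("pics/cat1.png",np.vstack([cv2.resize(a,(400,300)),cv2.resize(c["image"],(400,300))]))
```

```text
cam in tool [-0.00079893 -0.07696815 -0.16326345]
cam axes in tool [[ 1.    -0.001 -0.001]
 [ 0.001  0.96   0.281]
 [ 0.    -0.281  0.96 ]]
[-1.43209754e+00  3.58763566e-01  1.51043453e+00  9.37228317e-08
  1.27247543e+00 -1.15103777e-01]
2.9833 [-3.68450440e-01  2.18088986e-01  1.51783421e+00 -3.47782119e-04
  1.40585796e+00 -3.67054110e-01]
4.175 [ 1.69727840e-01  2.43712242e-01  1.41158555e+00 -7.43532587e-04
  1.48660747e+00  1.70575837e-01]
```

View pics/cat1.png

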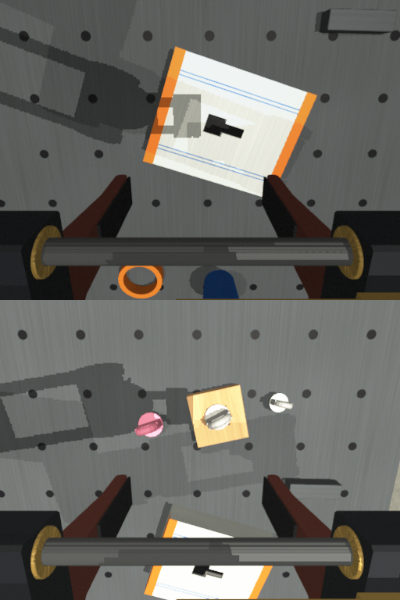

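Run:
```python
import cv2,numpy as np
a=cv2.imread("pics/w1.png");b=cv2.imread("pics/w2.png")
cv2.imwrite("pics/cat2.png",np.vstack([cv2.resize(a[125:200,230:330],(400,300),interpolation=cv2.INTER_NEAREST),cv2.resize(b[95:185,170:390],(733,300),interpolation=cv2.INTER_CUBIC)[:, :400] ]))
```

```text
(no output)
```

View pics/cat2.png

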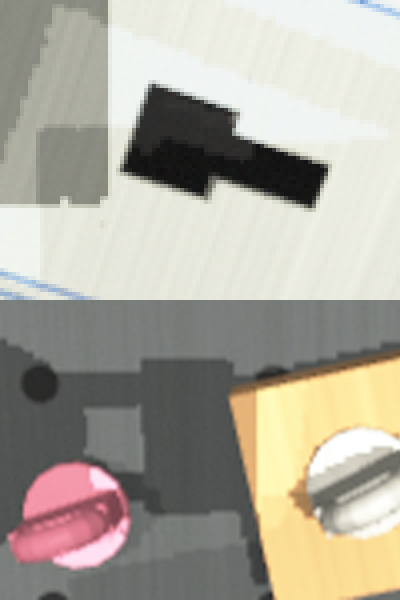

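```bash
cat >> h.py <<'E'
from scipy.spatial.transform import Rotation as Rn
def down(yaw):
    x=np.array([np.cos(yaw),np.sin(yaw),0]);z=np.array([0,0,-1.]);return Rn.from_matrix(np.stack([x,np.cross(z,x),z],1)).as_quat()
def load(f): return dict(np.load(f))
def onplane(c,px,z):
    K=c["intrinsics"]; px=np.asarray(px,float).reshape(-1,2)
    d=np.c_[(px[:,0]-K[0,2])/K[0,0],(px[:,1]-K[1,2])/K[1,1],np.ones(len(px))]@c["R"]
    o=-c["R"].T@c["t"]; return o+d*((z-o[2])/d[:,2])[:,None]
E
python3 - <<'E'
from h import *
move_ptp([0.565,0.165,0.20],down(0))
c=capture("wrist"); cv2.imwrite("pics/w3.png",c["image"]); np.savez("w3.npz",**c)
for q in ["lug","stand"]:
  for r in silhouettes("wrist",q):
    P=regw(c,r["region"]); print(q,r["conf"],r["xy"],np.median(P,0),P.min(0),P.max(0))
    np.save(f"reg_{q}_{int(r['xy'][0])}.npy",r["region"])
print(current_clock())
E
```

```text
lug 0.89 [151.6, 187.1] [0.47175645 0.15479068 0.04708274] [4.27548942e-01 1.23497082e-01 2.68633842e-04] [0.48948142 0.1715691  0.08855036]
lug 0.63 [271.1, 175.0] [0.58152002 0.17162609 0.07654402] [0.5626499  0.13881923 0.0441667 ] [0.60892825 0.18769413 0.10677039]
lug 0.58 [378.0, 147.0] [0.68896676 0.18965276 0.02742728] [ 0.67586371  0.16565056 -0.00069891] [0.73093247 0.20307981 0.06742212]
stand 0.72 [280.4, 154.3] [0.58702653 0.17411087 0.04626073] [ 5.27968452e-01  1.03093910e-01 -4.63455073e-04] [0.6477375  0.21818717 0.09978968]
4.9583
```

View pics/w3.png

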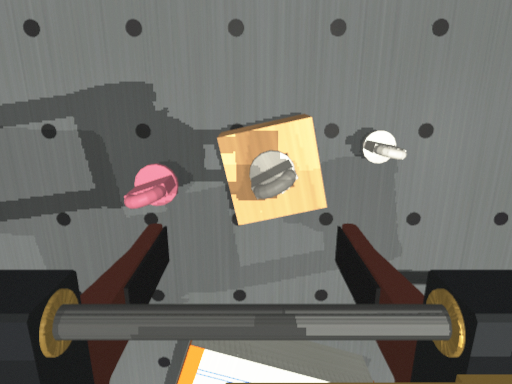

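```bash
ls *.npy
python3 - <<'E'
from h import *
c=load("w3.npz"); r=np.load("reg_lug_271.npy")
v,u=np.nonzero(cv2.dilate(r.astype(np.uint8),np.ones((5,5)))); P,z=world(c,np.stack([u,v],1)); P=P[(z>0)&(P[:,0]>.55)&(P[:,0]<.62)&(P[:,1]>.13)]
print(np.histogram(P[:,2],bins=np.arange(.04,.112,.004)))
S=P[(P[:,2]>.06)];
for lo,hi in [(.06,.11),(.075,.11),(.09,.11)]:
    s=S[(S[:,2]>lo)&(S[:,2]<hi)]; R=cv2.minAreaRect((s[:,:2]*1000).astype(np.float32)); m=s[:,:2].mean(0); w,V=np.linalg.eigh(np.cov((s[:,:2]-m).T)); print(len(s),R,m,np.degrees(np.arctan2(V[1,1],V[0,1])),np.sqrt(w))
F=P[(P[:,2]>.0485)&(P[:,2]<.0545)]
print(len(F),F.min(0),F.max(0),cv2.minEnclosingCircle((F[:,:2]*1000).astype(np.float32)))
# flange outline by image region of lug & plane at .051: circle fit via bright mask
st=np.load([f for f in __import__('glob').glob('reg_stand*')][0])
x0,y0,s=240,130,8
cv2.imwrite("pics/c3.png",cv2.resize(c["image"][y0:y0+90,x0-20:x0+80],None,fx=6,fy=6,interpolation=cv2.INTER_CUBIC))
E
```

```text
reg_lug_151.npy
reg_lug_271.npy
reg_lug_378.npy
reg_stand_280.npy
(array([  3, 439, 237, 399,  47,  40,  42,  49,  44,  51,  53, 154,  36,
        80, 139, 279, 112]), array([0.04 , 0.044, 0.048, 0.052, 0.056, 0.06 , 0.064, 0.068, 0.072,
       0.076, 0.08 , 0.084, 0.088, 0.092, 0.096, 0.1  , 0.104, 0.108]))
1079 ((583.9324951171875, 166.1785125732422), (39.74440383911133, 12.55768871307373), 27.439001083374023) [0.58347312 0.16892237] -152.80091281041047 [0.00326588 0.01081378]
917 ((583.9522094726562, 166.09963989257812), (39.70664978027344, 12.3995361328125), 27.43899917602539) [0.58374842 0.16849345] -152.90130224924079 [0.00329014 0.0106835 ]
630 ((584.2025756835938, 166.064453125), (37.762962341308594, 11.914251327514648), 28.377342224121094) [0.58427093 0.16756241] -152.59795030821832 [0.00315958 0.01006403]
623 [0.5626499  0.14579505 0.04870801] [0.60516199 0.18769413 0.05433912] ((584.1559448242188, 166.0726318359375), 21.804645538330078)
```

View pics/c3.png

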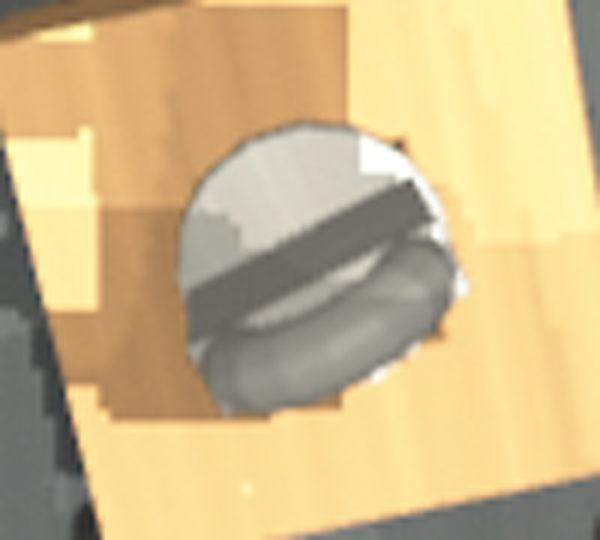

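The lug is at about (0.584, 0.166) with its shank at 27.3°. I'll measure both lug and keyhole again at the grasp yaw, so that any calibration bias cancels between them.

```bash
python3 - <<'E'
from h import *
q=down(np.radians(-62.7))
move_ptp([0.584,0.166,0.20],q)
c=capture("wrist"); cv2.imwrite("pics/w4.png",c["image"]); np.savez("w4.npz",**c)
for r in silhouettes("wrist","lug"):
    P=regw(c,r["region"]); m=np.median(P,0); print("lug",r["conf"],r["xy"],m)
    if np.hypot(*(m[:2]-[.584,.166]))<.03: np.save("reg4.npy",r["region"])
k=onplane(load("w1.npz"),[[275,158]],.06)[0]; print(k,pixel(c,[.584,.166,.1]))
move_ptp([k[0],k[1],0.26],q); move_ptp([k[0],k[1],0.17],q)
c=capture("wrist"); cv2.imwrite("pics/w5.png",c["image"]); np.savez("w5.npz",**c)
print(current_clock(),current_joint_pos())
E
python3 - <<'E'
import cv2,numpy as np
a=cv2.imread("pics/w4.png");b=cv2.imread("pics/w5.png")
cv2.imwrite("pics/cat4.png",np.vstack([cv2.resize(a,(400,300)),cv2.resize(b,(400,300))]))
E
```

```text
lug 0.9 [286.9, 56.6] [0.69149373 0.18869328 0.02709474]
lug 0.73 [214.9, 273.1] [0.4756254  0.15365892 0.03519424]
lug 0.63 [253.5, 173.5] [0.58782085 0.16903753 0.0530366 ]
lug 0.18 [473.3, 242.0] [ 0.62273585 -0.06550831  0.03958289]
[ 0.55738851 -0.13188607  0.06      ] [252.87822361 189.50999214]
7.7417 [-3.51320187e-01  3.72152939e-01  1.63018618e+00  1.70418621e-04
  1.13779659e+00  7.41522391e-01]
```

View pics/cat4.png

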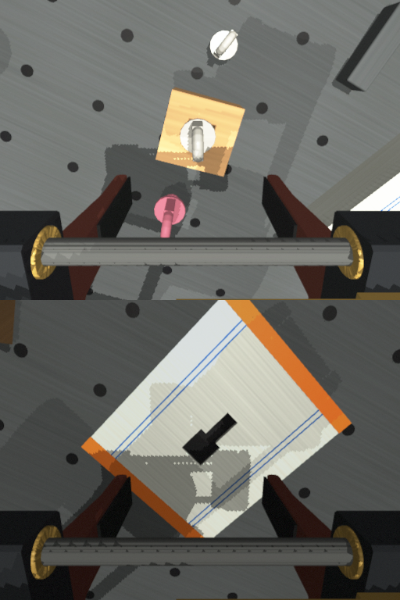

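```bash
cat > fit.py <<'E'
from h import *
from scipy.optimize import minimize
def fitkey(c,guess):
    g=c["image"].max(2).astype(np.float32)
    p0=pixel(c,[guess[0],guess[1],.06])
    s=6; h=50
    x0,y0=(p0-h).astype(int); crop=g[y0:y0+2*h,x0:x0+2*h]
    # sheet z from depth
    big=c["range_z"]; v,u=np.mgrid[y0-30:y0+2*h+30,x0-30:x0+2*h+30]; P,_=world(c,np.c_[u.ravel(),v.ravel()]); b=c["image"][v,u].reshape(-1,3).min(1); zz=P[(b>130)&(P[:,2]>.04)][:,2]
    zt=np.median(zz)
    K=np.array([[-14.5,-14.5],[14.5,-14.5],[14.5,-7.5],[46,-7.5],[46,7.5],[14.5,7.5],[14.5,14.5],[-14.5,14.5]])/1000
    def ren(t):
        cs,sn=np.cos(t[2]),np.sin(t[2]); W=K@np.array([[cs,sn],[-sn,cs]])+t[:2]
        px=np.array([pixel(c,[w[0],w[1],.06]) for w in W])-[x0,y0]
        m=np.zeros((2*h*s,2*h*s),np.uint8); cv2.fillPoly(m,[np.round(((px+.5)*s-.5)*16).astype(np.int32)],255,shift=4)
        return cv2.resize(m,(2*h,2*h),interpolation=cv2.INTER_AREA)/255.
    d=np.clip((120-crop)/60,0,1)
    n,l,st,cen=cv2.connectedComponentsWithStats((d>.5).astype(np.uint8)); i=l[int(h),int(h)]
    if i==0: i=1+np.argmin(np.hypot(*(cen[1:]-h).T))
    near=cv2.dilate((l==i).astype(np.uint8),np.ones((5,5))); d=d*near
    W=onplane(c,np.argwhere(l==i)[:,::-1]+[x0,y0],.06)[:,:2]; m=W.mean(0)
    best=None
    for y in [guess[2],guess[2]+.1,guess[2]-.1]:
        # centroid offset of keyhole along x
        A1,A2=29*29,31.5*15; off=(A2*30.25)/(A1+A2)/1000
        t0=np.array([m[0]-off*np.cos(y),m[1]-off*np.sin(y),y])
        r=minimize(lambda q:((ren(q*[.001,.001,.01])-d)**2).sum(),t0/[.001,.001,.01],method="Nelder-Mead",options=dict(initial_simplex=t0/[.001,.001,.01]+np.vstack([np.zeros(3),np.eye(3)*2])))
        if best is None or r.fun<best.fun: best=r
    return best.x*[.001,.001,.01],best.fun,st[i][4],zt
if __name__=="__main__":
    for f,g in [("w1",[.557,-.132,-.25]),("w5",[.557,-.132,-.25])]:
        t,fun,n,zt=fitkey(load(f+".npz"),g); print(f,t,np.degrees(t[2]),fun,n,"sheet z",zt)
    c=load("w4.npz"); r=np.load("reg4.npy")
    v,u=np.nonzero(cv2.dilate(r.astype(np.uint8),np.ones((5,5)))); P,z=world(c,np.stack([u,v],1)); P=P[np.hypot(P[:,0]-.584,P[:,1]-.166)<.04]
    S=P[(P[:,2]>.075)]; print(cv2.minAreaRect((S[:,:2]*1000).astype(np.float32)))
    F=P[(P[:,2]>.0485)&(P[:,2]<.0545)]; print(cv2.minEnclosingCircle((F[:,:2]*1000).astype(np.float32)),np.median(F[:,2]),S[:,2].max())
E
python3 fit.py
```

```text
w1 [ 0.5566008  -0.1344505  -0.31395996] -17.98858085731816 71.60071289151192 778 sheet z 0.06133265224624628
w5 [ 0.55656768 -0.13428424 -0.31462733] -18.026817991529583 51.88552172786194 1737 sheet z 0.06134444030864071
((584.676025390625, 166.6238555908203), (39.342525482177734, 11.269131660461426), 27.246795654296875)
((584.1513671875, 166.3706817626953), 21.8928279876709) 0.052269236942064694 0.10623230382253887
```

Run:
```python
from h import *
q=down(np.radians(-62.75))
move_ptp([.5566,-.1344,.24],q)
move_ptp([.5843,.1663,.15],q)
print(servo_line([.5843,.1663,.057],q,rate=.08,contact_N=8),current_position(),current_force())
f0=current_force()
move_gripper(0.0); print("gap",current_finger_gap(),current_force())
print(servo_line([.5843,.1663,.075],q,rate=.06,contact_N=15)); sleep(.2); print(current_force()-f0, current_torque())
servo_line([.5843,.1663,.24],q,rate=.15); sleep(.2); print(current_force()-f0,current_finger_gap(),current_clock())
c=capture("wrist"); cv2.imwrite("pics/w6.png",c["image"]); np.savez("w6.npz",**c)
c=capture("side"); cv2.imwrite("pics/s6.png",c["image"])
cv2.imwrite("pics/cat6.png",np.vstack([cv2.resize(cv2.imread("pics/w6.png"),(400,300)),cv2.resize(c["image"][120:270,130:330],(400,300))]))
```

```text
False [0.58481595 0.16639561 0.05758169] [-0.08124998  1.30486743  0.10721911]
gap 0.011830064733046916 [ 0.14206752 -0.19551932  0.24922247]
False
[ 0.09873227 -1.50821073 -3.27775992] [0.02215744 0.03629467 0.00512111]
[ 0.59964938 -1.45987314 -3.14223493] 0.011858032453481009 13.8917
```

View pics/cat6.png

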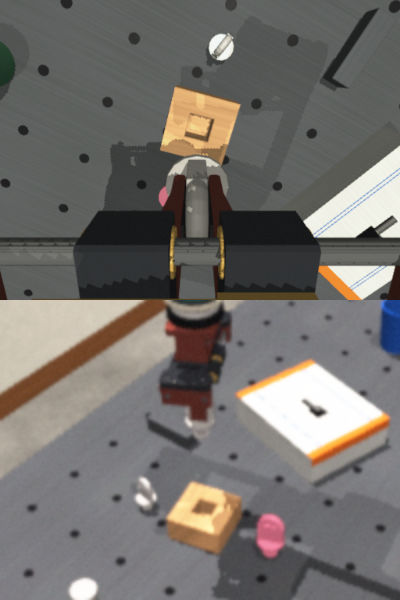

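Run:
```python
from h import *
from scipy.optimize import least_squares
c=load("w6.npz"); p=current_position(); T=Rn.from_quat(current_orientation()).as_matrix(); print(p,np.degrees(np.arctan2(T[1,0],T[0,0])), T[:,2])
zt=p[2]-.0126+.006
v,u=np.mgrid[190:290,190:310]; P,z=world(c,np.c_[u.ravel(),v.ravel()])
F=P[(np.abs(P[:,2]-zt-.001)<.003)&(np.hypot(P[:,0]-p[0],P[:,1]-p[1])<.03)]
L=(F-p)@T; print(len(F),L.min(0),L.max(0))
# outline: outermost per angle
a=np.arctan2(L[:,1],L[:,0]); r=np.hypot(L[:,0],L[:,1]); pts=[]
for k in np.arange(-np.pi,np.pi,.15):
    m=(a>=k)&(a<k+.15)
    if m.sum()>3 and r[m].max()>.017: i=np.argmax(np.where(m,r,0)); pts.append(L[i,:2])
pts=np.array(pts); print(np.round(pts*1000,1).tolist())
s=least_squares(lambda t:np.hypot(*(pts-t).T)-.0218,[0,0],loss="soft_l1",f_scale=.0005); print(s.x)
```

```text
[0.58404826 0.16625537 0.23942353] -62.747102316405126 [-9.97799221e-04 -1.70840179e-04 -9.99999488e-01]
1349 [-0.0230584  -0.0222175   0.00259661] [0.02093947 0.00745276 0.00857663]
[[-23.1, -0.0], [-21.8, -6.2], [-21.4, -8.5], [-20.2, -10.4], [-16.7, -15.5], [-14.6, -17.4], [-13.4, -18.0], [-8.1, -20.8], [-7.1, -21.0], [-3.5, -21.8], [-1.4, -22.2], [2.3, -21.5], [5.9, -20.9], [8.2, -20.0], [12.5, -17.1], [14.0, -15.9], [16.2, -12.9], [18.5, -9.3], [19.1, -8.0], [19.6, -5.7], [20.1, -2.5], [20.9, 0.6], [19.3, 6.0], [19.4, 6.7], [-21.6, 6.7], [-22.1, 4.6], [-22.5, 2.1]]
[-0.00116286 -0.00014558]
```

The lug is held and weighs about 3.2 N. The flange appears about 1 mm off along the jaw axis, so I'll check lug and keyhole together in one close view.

```bash
cat > lugfit.py <<'E'
from h import *
from scipy.optimize import least_squares
def lugseen(c):
    p=current_position(); T=Rn.from_quat(current_orientation()).as_matrix()
    zt=p[2]-.0126+.006
    v,u=np.mgrid[170:300,170:330]; P,z=world(c,np.c_[u.ravel(),v.ravel()])
    F=P[(np.abs(P[:,2]-zt-.001)<.003)&(np.hypot(P[:,0]-p[0],P[:,1]-p[1])<.03)]
    L=(F-p)@T; a=np.arctan2(L[:,1],L[:,0]); r=np.hypot(L[:,0],L[:,1]); pts=[]
    for k in np.arange(-np.pi,np.pi,.15):
        m=(a>=k)&(a<k+.15)
        if m.sum()>3 and r[m].max()>.017: i=np.argmax(np.where(m,r,0)); pts.append(L[i,:2])
    pts=np.array(pts)
    s=least_squares(lambda t:np.hypot(*(pts-t).T)-.0218,[0,0],loss="soft_l1",f_scale=.0005)
    return s.x,len(pts)
E
python3 - <<'E'
from h import *; from lugfit import *; from fit import fitkey
q=down(np.radians(-62.75))
e=np.array([.5566,-.1344])
b=e-.05*np.array([.889,.458])
move_ptp([*b,.20],q); 
servo_line([*b,.115],q,rate=.12); sleep(.2)
c=capture("wrist"); cv2.imwrite("pics/w7.png",c["image"]); np.savez("w7.npz",**c)
print(current_position(),current_clock(),current_force())
print(lugseen(c)); print(fitkey(c,[.557,-.133,-.314]))
E
```

```text
[ 0.51261335 -0.15750911  0.11569185] 16.3667 [-0.72585996 -0.1772241  -2.5402552 ]
(array([-0.00095982, -0.00056009]), 25)
(array([ 0.55691576, -0.13436123, -0.32307572]), np.float64(40.42988473446343), np.int32(2924), np.float64(0.06131661633941312))
```

View pics/w7.png

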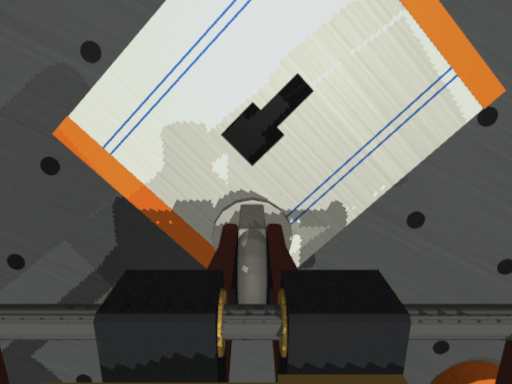

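Run:
```python
from h import *
q=down(np.radians(-62.75))
E=np.array([.5569,-.1355])
servo_line([*E,.115],q,rate=.1); sleep(.2); p=current_position(); print(p,current_force())
E2=E+(E-p[:2]); 
print(servo_line([*E2,.085],q,rate=.04,contact_N=6),current_position(),current_force())
print(servo_line([*E2,.0712],q,rate=.015,contact_N=5)); sleep(.2); print(current_position(),current_force(),current_clock())
```

```text
[ 0.55624202 -0.13565454  0.1149137 ] [-1.1025003   0.06680719 -2.63547266]
False [ 0.55774582 -0.13540244  0.08511553] [ 0.32290415 -0.1795808  -2.456047  ]
True
[ 0.55741218 -0.13528556  0.07198653] [0.02954907 0.65353989 6.43514878] 19.125
```

Run:
```python
from h import *
q=down(np.radians(-62.75))
d=np.array([np.cos(-.318),np.sin(-.318)]); n=np.array([-d[1],d[0]])
E=np.array([.5569,-.1355])
def rel(): p=current_position()-[*E,0]; f=current_force(); return np.round([p[:2]@d*1e3,p[:2]@n*1e3,p[2]*1e3,f[:2]@d,f[:2]@n,f[2]],2)
print(rel())
servo_line([*E,.0735],q,rate=.01); sleep(.3); print(rel())
z=.0735
for s in [.01,.018,.024,.030,.035]:
    hit=servo_line([*(E+s*d),z],q,rate=.02,contact_N=6); sleep(.1); print(s,hit,rel(),current_clock())
    if hit: break
```

```text
[ 0.42  0.36 71.99 -0.18  0.63  6.44]
[-9.000e-02  1.000e-02  7.338e+01  1.100e-01 -1.500e-01 -2.520e+00]
0.01 False [ 9.790e+00 -1.000e-02  7.343e+01  4.700e-01  6.700e-01 -2.440e+00] 20.5917
0.018 False [ 1.784e+01  0.000e+00  7.342e+01  4.800e-01  3.000e-02 -2.580e+00] 21.2417
0.024 False [ 2.389e+01  2.000e-02  7.346e+01 -1.800e-01 -7.000e-01 -2.670e+00] 21.7917
0.03 False [ 2.987e+01 -1.000e-02  7.343e+01 -1.100e-01  2.600e-01 -2.570e+00] 22.3417
0.035 False [ 3.491e+01  1.000e-02  7.346e+01  2.000e-01  2.300e-01 -2.840e+00] 22.8417
```

```bash
cat >> h.py <<'E'
q=down(np.radians(-62.75))
d=np.array([np.cos(-.318),np.sin(-.318)]); n=np.array([-d[1],d[0]])
E=np.array([.5569,-.1355])
def rel(): p=current_position()-[*E,0]; f=current_force(); return np.round([p[:2]@d*1e3,p[:2]@n*1e3,p[2]*1e3,f[:2]@d,f[:2]@n,f[2]],2)
E
python3 - <<'E'
from h import *
z=.0735
hit=servo_line([*(E+.043*d),z],q,rate=.01,contact_N=5); sleep(.1); r=rel(); print(hit,r,current_clock())
s=min(r[0]/1000-.0007,.0415)
servo_line([*(E+s*d),z],q,rate=.01); sleep(.3); print(s,rel(),current_clock())
E
```

```text
True [38.97  0.09 72.08  0.15 -0.4  -0.2 ] 23.6
0.03827 [ 3.822e+01  2.000e-02  7.342e+01 -1.400e-01 -2.200e-01 -3.070e+00] 24.2083
```

Run:
```python
from h import *
for s in [.039,.0395,.040,.0405,.041,.0415,.042]:
    hit=servo_line([*(E+s*d),.0735],q,rate=.01,contact_N=8); r=rel(); sleep(.15); r2=rel(); print(s,hit,r,r2,round(current_clock(),2))
    if hit or r2[3]<-4: break
```

```text
0.039 False [ 3.910e+01 -2.000e-02  7.348e+01 -2.200e-01 -7.400e-01 -3.510e+00] [ 3.901e+01 -1.000e-02  7.351e+01 -1.200e-01 -1.700e-01 -2.420e+00] 24.61
0.0395 False [39.56 -0.   73.51 -0.21  0.77 -3.5 ] [ 3.95e+01  1.00e-02  7.35e+01 -7.00e-02  7.00e-01 -2.69e+00] 25.01
0.04 False [39.96  0.   73.47  0.26  0.14 -2.87] [39.97  0.   73.48 -0.95 -0.11 -2.49] 25.41
0.0405 False [ 4.010e+01 -3.000e-02  7.341e+01 -1.650e+00  9.000e-02 -1.830e+00] [40.12 -0.   73.43 -0.93  0.31 -1.8 ] 25.81
0.041 False [ 4.027e+01  4.000e-02  7.337e+01 -3.590e+00  5.000e-02 -1.120e+00] [ 4.028e+01  3.000e-02  7.334e+01 -3.310e+00 -2.000e-02 -1.700e-01] 26.21
0.0415 False [ 4.035e+01  2.000e-02  7.330e+01 -3.920e+00 -1.900e-01  5.000e-02] [ 4.038e+01  3.000e-02  7.333e+01 -5.140e+00  3.800e-01  7.500e-01] 26.61
```

Run:
```python
from h import *
S=E+.0397*d
servo_line([*S,.0735],q,rate=.01); sleep(.3)
base=np.mean([current_force()[2] for _ in range(5)]); print(rel(),base)
hit=servo_line([*S,.0885],q,rate=.008,contact_N=5); r=rel(); sleep(.1); r2=rel(); print(hit,r,r2)
if hit:
    z=current_position()[2]; 
    for i in range(14):
        sleep(.08); F=base-np.mean([current_force()[2] for _ in range(3)])
        print(round(z*1e3,2),rel(),round(F,2),round(current_clock(),2))
        if F>13: break
        z+=.0004 if F<8 else .0002
        servo_line([*S,z],q,rate=.005)
```

```text
[ 4.006e+01 -2.000e-02  7.355e+01 -1.410e+00 -4.600e-01 -3.560e+00] -3.5632547652870947
True [ 3.901e+01  1.000e-02  7.886e+01 -5.800e-01 -6.700e-01 -2.720e+00] [ 3.827e+01  6.000e-02  7.827e+01  2.800e-01 -8.000e-02 -2.740e+00]
78.27 [38.05  0.09 78.04 -0.79  1.08 -1.66] -1.91 28.37
78.67 [39.68  0.   78.64  0.6   0.11 -3.62] 0.05 28.89
79.07 [39.69 -0.   79.1  -0.11  0.2  -3.61] 0.05 29.23
79.47 [ 3.973e+01  1.000e-02  7.948e+01  2.700e-01  7.600e-01 -2.330e+00] -1.23 29.56
79.87 [ 3.969e+01 -2.000e-02  7.960e+01  9.300e-01 -3.900e-01 -7.230e+00] 3.67 29.89
80.27 [ 3.961e+01 -1.000e-02  7.969e+01  2.740e+00  7.000e-01 -1.402e+01] 10.46 30.23
80.47 [ 3.957e+01 -2.000e-02  7.980e+01  4.620e+00 -6.700e-01 -2.120e+01] 17.63 30.56
```

Run:
```python
from h import *
S=E+.0397*d
z=.0804; base=-2.9
t=current_clock(); servo_line([*S,z],q,rate=.005)
log=[]
while current_clock()<t+2.9:
    sleep(.1); F=base-np.mean([current_force()[2] for _ in range(3)]); log.append(round(F,1))
    if F>17.5: z-=.00004
    elif F<12.5: z+=.00004
    else: continue
    servo_line([*S,z],q,rate=.005)
print(log,z,rel(),current_finger_gap(),current_clock())
```

```text
[np.float64(19.1), np.float64(19.2), np.float64(19.2), np.float64(18.8), np.float64(19.3), np.float64(18.5), np.float64(20.6), np.float64(18.9)] 0.08008000000000001 [ 3.953e+01 -2.000e-02  7.979e+01  4.490e+00 -6.700e-01 -2.257e+01] 0.012417872973099462 33.6083
```

Run:
```python
from h import *
S=E+.0397*d
base=-2.9
def F(): return base-np.mean([current_force()[2] for _ in range(3)])
print(F())
for z in [.0802,.0800,.0798,.0796]:
    servo_line([*S,z],q,rate=.005); sleep(.1); f=F(); print(z,round(f,1),rel(),round(current_clock(),2))
    if f<17: break
```

```text
19.667558729824925
0.0802 20.0 [ 3.955e+01 -4.000e-02  7.983e+01  4.440e+00 -2.500e-01 -2.289e+01] 33.96
0.08 20.3 [ 3.953e+01 -2.000e-02  7.981e+01  4.480e+00  3.000e-01 -2.319e+01] 34.31
0.0798 18.4 [ 3.960e+01 -2.000e-02  7.979e+01  3.520e+00 -2.200e-01 -2.132e+01] 34.66
0.0796 15.5 [ 3.963e+01 -1.000e-02  7.975e+01  3.630e+00 -2.700e-01 -1.837e+01] 35.01
```

Run:
```python
from h import *
S=E+.0397*d
base=-2.9; z=.0796
def F(): return base-np.mean([current_force()[2] for _ in range(4)])
log=[]; t=current_clock()
while current_clock()<t+3.0:
    sleep(.1); f=F(); log.append(round(float(f),1))
    if f>17.8: z-=.00015
    elif f<12.6: z+=.00015
    else: continue
    log.append("adj"); servo_line([*S,z],q,rate=.005)
print(log,z,rel(),current_finger_gap(),current_clock()-t)
```

```text
[15.6, 14.6, 14.6, 13.9, 12.5, 'adj', 13.9, 14.8, 14.4, 14.1, 14.4, 14.7, 14.6, 14.6, 14.0, 14.1, 14.5, 14.1, 15.0, 14.2, 14.9, 14.0, 14.0, 14.0, 14.4, 15.0, 13.9, 13.7, 15.4] 0.07975 [ 3.965e+01  1.000e-02  7.973e+01  2.030e+00  3.700e-01 -1.826e+01] 0.011797110595481868 3.0500000000000043
```

Run:
```python
from h import *
S=E+.0395*d
servo_line([*S,.0745],q,rate=.01); sleep(.2); print(rel())
hit=servo_line([*S,.0705],q,rate=.005,contact_N=4); r=rel(); sleep(.2); print(hit,r,rel(),current_clock())
c=capture("wrist"); cv2.imwrite("pics/w8.png",c["image"])
```

```text
[ 3.992e+01 -2.000e-02  7.466e+01 -7.400e-01  7.600e-01 -1.320e+00]
True [ 3.954e+01  1.000e-02  7.199e+01 -1.500e-01  1.000e-01  6.980e+00] [ 3.954e+01 -1.000e-02  7.197e+01 -1.670e+00 -1.800e-01  6.440e+00] 39.6833
```

View pics/w8.png

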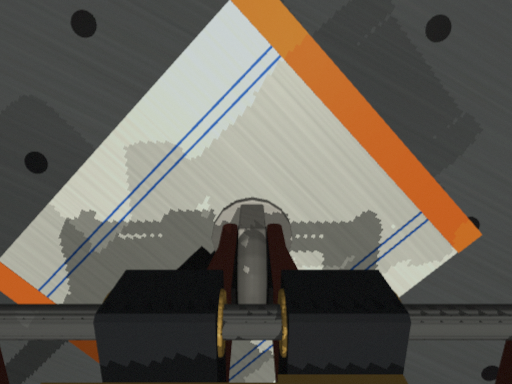

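The flange is down on the sheet at TCP height 72.0 mm, the same height as before the pull, so the lug didn't slip in the grip. The picture shows the lug at about (252,215) in the slot, with the wide opening showing at about (195,262). Next I'll let go and back away straight up.

Run:
```python
from h import *
S=E+.0395*d
servo_line([*S,.0725],q,rate=.005); sleep(.2); print(rel())
move_gripper(.04); sleep(.3); print(rel(),current_finger_gap())
p=current_position()
print(servo_line([*S,.17],q,rate=.08,contact_N=8)); sleep(.2)
c=capture("wrist"); cv2.imwrite("pics/w9.png",c["image"]); np.savez("w9.npz",**c)
for r in silhouettes("wrist","lug")[:3]:
    P=regw(c,r["region"]); print(r["conf"],r["xy"],np.median(P,0))
    m=np.hypot(*(P[:,:2]-S).T)<.04; P=P[m]
    if len(P)>50:
        F=P[(P[:,2]>.063)&(P[:,2]<.071)]; U=P[P[:,2]>.09]
        print(cv2.minEnclosingCircle((F[:,:2]*1000).astype(np.float32)),np.median(F[:,2]),P[:,2].max(),cv2.minAreaRect((U[:,:2]*1000).astype(np.float32)),S)
print(current_clock(),current_force())
```

```text
[ 3.927e+01  2.000e-02  7.226e+01  2.600e-01 -1.120e+00 -2.760e+00]
[ 3.948e+01 -1.000e-02  7.249e+01 -5.900e-01 -5.500e-01  3.500e-01] 0.039983749560256424
False
0.77 [253.7, 190.3] [ 0.598171   -0.14346015  0.0681947 ]
((593.7252197265625, -146.79696655273438), 21.917428970336914) 0.06729220192503585 0.12189400018108928 ((594.0836181640625, -146.51309204101562), (39.76645278930664, 11.949786186218262), 27.017351150512695) [ 0.59441957 -0.14785036]
0.32 [233.0, 167.0] [ 0.60327549 -0.12573768  0.06135215]
((593.9395141601562, -147.5182647705078), 39.19217300415039) 0.06353614198955182 0.2641928128580403 ((597.1853637695312, -141.11978149414062), (45.63460922241211, 55.60612869262695), 1.9175057411193848) [ 0.59441957 -0.14785036]
43.0917 [-0.38366752  0.43075221  1.10195918]
```

View pics/w9.png

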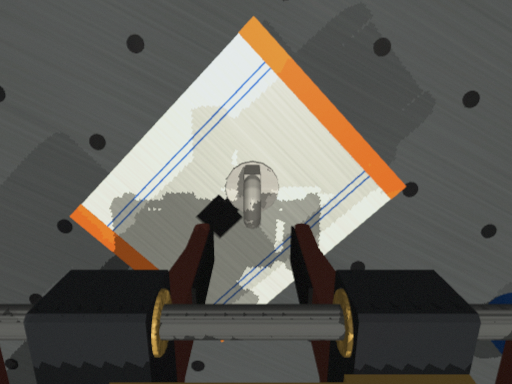

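Run:
```python
from h import *
print(np.abs(current_qvel()).max(),current_clock()); close_job()
```

```text
0.002374298959874557 43.0917
the job is handed in; nothing more can be done
```

I took the larger steel lug from the stand and put its stud down through the wide end of the keyhole. I slid it until I felt the slot's closed end, 40.05 mm from the entry. After the pull test I set it down, let go and backed away, then handed the job in at 43.1 s. No verdict was reported.

- **Pull test:** I pulled it straight up until its head met the rails, after about 7 mm of free lift. My wrist-force readings, with the lug's weight taken off, stayed between 12.5 and 15.6 N for 3 s without a break.
- **Overshoot before that hold:** While I was setting the pull, the force sat at about 18.5–20.6 N for some 4 s before I eased it down. That is a little over the 20 N band at its peak and well under 30 N. The weight I took off is only certain to within about 0.6 N.
- **Final position:** The last wrist picture shows the lug 39.2 mm along from the entry, about 1 mm short of fully home. The flange is on the sheet: its top reads 66 mm after removing a 1.3 mm camera height bias. The lug looks upright, and the gripper was clear and still.
- **Readings that disagreed:** The wrist camera and the arm differed by about 1 mm sideways, so I aligned the lug to the keyhole in one shared picture. Two contact stops, one during the slide and one during the lift, were false alarms from noise. I pushed on gently and found the true contacts.
- **Other things on the table:** I moved nothing else on purpose and felt no unexpected contact, but I took no final picture of the bystanders to confirm it.

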